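Test-run of a pantry lazy Susan

ROBOT

A 6-joint arm with a two-finger parallel gripper is mounted at the origin on the work surface. World frame = base frame: x ahead of the robot, y to its left, z up, the work surface at z = 0. Lengths are in mm, angles in degrees, forces in N, time in s.
With the tool pointing down it reaches from about 400 to 825 mm from the base axis. Payload 7 kg.
Tool frame: the origin (TCP) lies between the finger pads, 19 mm behind the fingertips; this is the grasp point; z points along the fingers, y is the line along which they close (so a half turn about z gives the same grasp; the last joint's range is limited). The gripper opens to 88 mm and grips with 3 to 60 N. Pads are 19 mm wide; open, the fingers measure 130 mm over their backs; the gripper's body (78 mm by 193 mm) begins 47 mm behind the grasp point.
Start: joints at [89.043, 20.546, 0.682, 0, -70.136, -16.507], TCP at [202.578, 643.861, 245.361] pointing down, gripper open.
Joint ranges: [-176.03, 176.03], [-82.01, 121.73], [-58.28, 71.71], [-173.87, 95.51], [-174.79, -0.11], [-173.66, 173.66]. Speed limits (degrees/s): [136.94, 136.94, 172.46, 180, 180, 180].

INTERFACE

Orientations are given as [roll, pitch, yaw] about the fixed x, y, z axes, in that order (R = Rz(yaw) Ry(pitch) Rx(roll)).
In Python, from station import bot gives the robot as it stands.
- The arm moves only by the tool servo_tool, never from a script. Its argument "rows" is a list of rows, each an object with "grip": the opening, from -1 (shut) to 1 (fully open); "linear": the shift along the tool's x, y, z as a fraction of full scale, a list of three; "dr": the turn, a rotation vector about the tool's x, y, z as a fraction of full scale, a list of three. A call has 1 to 12 rows; each row shifts and turns the commanded pose from where the row before left it, along the tool's axes as they then stand; what a row does not reach is not made up. Full scale, the value 1, is 0.04 m for a shift and 0.08 rad for a turn. A row lasts 1/8 s, in which the tool goes at most 62.5 mm and 10.7 degrees, less where a joint would pass 70% of its speed; a pose out of reach is approached as far as the arm can. A call with a number of a shift or a turn outside -1 to 1 is refused whole. A call with a gripper value outside its range is refused whole. The fingers move at their own pace and stop on an object; "newtons" is the grip in N (left out, the last holds). Time passes only in rows, so rows that do not move let the fingers close. It gives the time, the measured TCP pose, the force, the opening and the grip force at its end, in the units of the state.
- bot.state(): the state, without advancing time (a new reading comes with each control period).
- bot.read_camera(name): name is "scene" or "top"; returns the picture (420x560x3 uint8, red, green, blue); there is no depth.
- bot.camera_params(name): a dict with "camera_matrix" (3x3 intrinsics, pixels), "k1" (the pictures are not rectified: a ray, as slopes to the right and down, at radius r is drawn at 1 + k1 r^2 times it, then the intrinsics apply), "camera_from_world" (4x4, takes a point from world to camera coordinates). Camera axes: x right, y up, looking along -z (the intrinsics and any distortion apply to the point x, -y, -z); pixel columns grow to the right and rows downward; lengths in mm; the calibration is good to about 2 mm. A picture is of the moment at which its call begins. camera_params takes no time and is no camera call.
- bot.hand_in(): hands the job in; it is judged then, once.
The state is a dict: "clock": time; "joint_positions": joint angles; "joint_velocities": joint speeds; "tau": joint torques, N m; "tool_pos": TCP position; "tcp_rot": TCP orientation; "wrist_force": force on the tool from outside, world axes, zero at the start; "moment": the same for the moment, N m; "opening": finger opening in mm; "gripper_force": force on a finger pad.
Only numpy, scipy, OpenCV 4.12 (cv2) and the standard library are available. Lean on these libraries where they do the work, as an engineer would, in place of code of your own. Each camera call takes 0.05 s, during which the arm holds its last target. There are 200 camera calls.

TASK

Test-run the newly fitted lazy Susan: push its upright post to set the tray turning, let go so that it coasts on its own at about one turn in six seconds (never faster than one turn in three), then follow the tallest jar round with the gripper held just above its lid, as if watching it with the wrist camera: for five seconds without a break stay centred over the lid, the fingertips a few centimetres clear of it, while nothing touches the tray and it is still plainly turning. Never touch the jars and the can or upset them, leave the other groceries alone, and finish once the tray has come to rest with all three still standing on it.

Things in the scene. Friction and masses are not known exactly. Their poses are not given: they have to be found in the camera images.
- susan: lazy Susan: black round foot fixed to the shelf top. Origin on the shelf top, on the vertical turning axis of the tray. The round wooden tray on it is 340 mm across; its upper face, on which the goods stand, is 34 mm above the origin, its rim rises to 48 mm and is 6 mm thick
- tray (a joint): turning angle of the tray (rad), 0 at the start, growing anticlockwise seen from above; turns without end. Low-friction bearing: tray (1.5 kg) and goods have an inertia of about 0.036 kg m2, friction about 0.0021 N m plus 0.0006 N m s/rad: it loses about 0.06 to 0.075 rad/s each second and from one turn in six seconds runs out in roughly 13 to 20 s
- post_top (a point): top of the upright steel post with which the tray is turned by hand: fixed to the tray, 130 mm from the turning axis, a plain round bar of 30 mm diameter that ends 114 mm above the shelf top; this point is the centre of its top
- tall_jar: the tallest thing on the tray: glass jar with a steel lid, 76 mm in diameter, 150 mm high, about 0.5 kg, standing loose on the tray about 105 mm from its axis. Origin: centre of its underside
- lid_top (a point): centre of the top of the tall jar's lid (184 mm above the shelf top)
- low_jar: low glass jar, 68 mm in diameter, 75 mm high, about 0.25 kg, loose on the tray about 105 mm from its axis. Origin: centre of its underside
- can: tin can, 72 mm in diameter, 90 mm high, about 0.35 kg, loose on the tray about 105 mm from its axis. Of the three goods one stands across the axis from the post, the others about 100 degrees from it on either side. Origin: centre of its underside
- oil: green oil bottle, 68 mm in diameter, 210 mm high, beside the lazy Susan; not part of the job. Origin: centre of its underside
- carton: cardboard food carton, 70 x 160 x 190 mm, beside the lazy Susan; not part of the job. Origin: centre of its underside

How it is judged (in metres and radians):
On the way, in this order (a step that is already met when the one before it is completed fails the run):
1. the tray coasts on its own at more than 0.5 rad/s, not touched by the robot ((velocity of joint tray above 0.5 rad/s or velocity of joint tray below -0.5 rad/s) and contact force between each of the arm, the fingers and tray below 0.3 N), for 0.2 s.
2. for 5 s without a break the TCP stays within 30 mm (sideways) of the centre of the tall jar's lid and 28 to 100 mm above it, while the tray coasts untouched at more than 0.3 rad/s ((velocity of joint tray above 0.3 rad/s or velocity of joint tray below -0.3 rad/s) and contact force between each of the arm, the fingers and tray below 0.3 N and horizontal distance between the grasp point and lid_top below 0.03 m and z of the grasp point in the frame of lid_top between 0.028 and 0.1 m), for 5 s.
At the end, for the whole second after the job is handed in: the tray is at rest (under 0.04 rad/s), the tall jar, low jar and can stand upright (within 0.1 rad) on the tray's upper face within 140 mm of its axis, the oil bottle and the carton are within 30 mm of where they were (velocity of joint tray between -0.04 and 0.04 rad/s and z of tall_jar in the frame of susan between 0.028 and 0.042 m and horizontal distance between each of tall_jar, low_jar, can and susan below 0.14 m and angle between each of tall_jar, low_jar, can's own z axis and vertical below 0.1 rad and z of low_jar in the frame of susan between 0.028 and 0.042 m and z of can in the frame of susan between 0.028 and 0.042 m and distance of each of oil, carton from where it was at the start of the episode below 0.03 m); the robot touches nothing.
It fails at once if the tray turns faster than 2.1 rad/s (one turn in three seconds) (velocity of joint tray above 2.1 rad/s or velocity of joint tray below -2.1 rad/s).
It fails at once if the robot touches the tall jar, the low jar or the can with more than 1 N (contact force between any of the arm, the fingers and tall_jar above 1 N or contact force between any of the arm, the fingers and low_jar above 1 N or contact force between any of the arm, the fingers and can above 1 N).
It fails at once if the tall jar, the low jar or the can tips over by more than 0.3 rad (angle between any of tall_jar, low_jar, can's own z axis and vertical above 0.3 rad).
It fails at once if the oil bottle or the carton is pushed away by more than 30 mm (distance of any of oil, carton from where it was at the start of the episode above 0.03 m).
It also fails if it takes over 70 s, if anything falls off the work surface, if the arm or the gripper's body presses on something with over 40 N, if the wrist force passes 120 N, or if a joint passes its speed limit or range.

## Working session

There is one attempt and no reset: what is moved stays moved. The work goes in short steps, Python scripts to look and compute and a tool call to move; the robot and the scene stay as the last step left them, time stands still between calls to the robot, and variables do not carry over. Pictures are saved under pics/ and viewed, at most 10 in all, crops included, and the job is handed in when it is done.

Besides the shell and the picture viewer there is one more tool, called after "Call:" as a command line: name --argument value ..., lists and objects as JSON in quotes. servo_tool: Moves the arm, as the interface text tells. Its arguments: {"type":"object","properties":{"rows":{"type":"array"},"newtons":{"type":"number"}},"required":["rows"]}

```bash
mkdir -p pics; ls; python3 - <<'E'
from station import bot
import cv2,json
print(bot.state())
for n in("scene","top"):
    im=bot.read_camera(n); cv2.imwrite(f"pics/{n}0.png",im[:,:,::-1]); 
    p=bot.camera_params(n); print(n,p)
E
```

```text
pics
{'clock': 0.0, 'joint_positions': array([ 8.90449824e+01,  2.05926174e+01,  6.34457303e-01, -1.94241084e-02,
       -7.01367118e+01, -1.65068877e+01]), 'joint_velocities': array([0.05253894, 0.03551198, 0.07588408, 0.07313293, 0.03506908,
       0.01124767]), 'tau': array([ 1.92509484e-03, -5.82718456e+01,  2.93036610e+01,  6.99671879e+00,
        6.81074336e-03, -1.57251966e-04]), 'tool_pos': array([202.43823771, 643.45077376, 244.41670643]), 'tcp_rot': array([ 1.79903850e+02, -9.45123384e-03, -1.74685123e+01]), 'wrist_force': array([-1.0980042 ,  0.52257928,  0.12256153]), 'moment': array([ 0.01160467, -0.04019559, -0.01199889]), 'gripper_force': 0.0, 'opening': 87.27453692422603}
scene {'camera_matrix': array([[401.78646005,   0.        , 284.61850622],
       [  0.        , 401.78646005, 207.31106725],
       [  0.        ,   0.        ,   1.        ]]), 'k1': -0.0082868553172989, 'camera_from_world': array([[-6.29790378e-01,  7.76742843e-01, -5.88525397e-03,
         3.76321166e+02],
       [-5.88677581e-01, -4.72334766e-01,  6.56017206e-01,
         2.43815737e+02],
       [ 5.06776860e-01,  4.16617841e-01,  7.54722988e-01,
        -1.45906940e+03],
       [ 0.00000000e+00,  0.00000000e+00,  0.00000000e+00,
         1.00000000e+00]])}
top {'camera_matrix': array([[512.94462088,   0.        , 268.02833298],
       [  0.        , 512.94462088, 211.75095055],
       [  0.        ,   0.        ,   1.        ]]), 'k1': -0.07995876202655618, 'camera_from_world': array([[-7.57426724e-02, -9.97126963e-01,  9.31159696e-04,
         3.93213672e+01],
       [ 9.75146020e-01, -7.38779156e-02,  2.08883445e-01,
        -5.79943255e+02],
       [-2.08214523e-01,  1.67294070e-02,  9.77940100e-01,
        -1.48142069e+03],
       [ 0.00000000e+00,  0.00000000e+00,  0.00000000e+00,
         1.00000000e+00]])}
```

View pics/scene0.png

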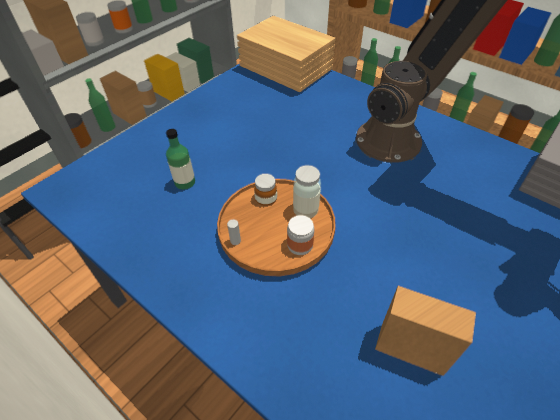

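View pics/top0.png

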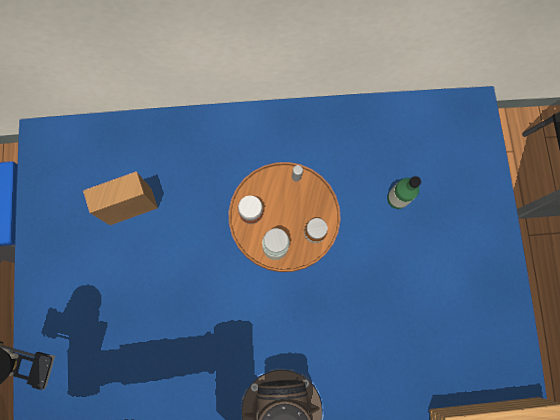

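The scene picture shows the tray centred near (277,225), with the post at (234,233), the tall jar lid at (307,175), the low jar at (265,188) and the can at (300,235). In the top picture the tray is at (284,217), the post at (297,172), the tall lid at (276,238), with white lids at (250,207) and (316,229). The oil is at (405,190) and the carton at (120,197).

```bash
cat > h.py <<'E'
import numpy as np, cv2
from station import bot
P={n:bot.camera_params(n) for n in("scene","top")}
def ray(n,uv):
    p=P[n];K=p["camera_matrix"];d=np.array([(uv[0]-K[0,2])/K[0,0],(uv[1]-K[1,2])/K[1,1]]);s=d.copy()
    for _ in range(20): s=d/(1+p["k1"]*(s@s))
    T=p["camera_from_world"];R=T[:3,:3]
    return -R.T@T[:3,3], R.T@np.array([s[0],-s[1],-1])
def plane(n,uv,z):
    o,d=ray(n,uv); return (o+d*(z-o[2])/d[2])[:2]
def proj(n,X):
    p=P[n];K=p["camera_matrix"];c=p["camera_from_world"]@np.r_[X,1];s=np.array([c[0],-c[1]])/-c[2]
    s=s*(1+p["k1"]*(s@s)); return s*K[0,0]+[K[0,2],K[1,2]]
def fitc(pts):
    A=np.c_[2*pts,np.ones(len(pts))];s=np.linalg.lstsq(A,(pts**2).sum(1),rcond=None)[0]
    return s[:2],np.sqrt(s[2]+s[:2]@s[:2])
E
python3 - <<'E'
from h import *
for n,c,rad in(("top",(284,217),70),("scene",(277,225),75)):
    im=cv2.imread(f"pics/{n}0.png"); h=cv2.cvtColor(im,cv2.COLOR_BGR2HSV)
    m=(cv2.inRange(h,(100,80,0),(130,255,255))==0).astype(np.uint8)
    k=np.zeros_like(m);cv2.circle(k,c,rad,1,-1);m*=k
    cs=max(cv2.findContours(m,0,1)[0],key=cv2.contourArea)[:,0]
    w=np.array([plane(n,p,48) for p in cs])
    cc,r=fitc(w)
    for _ in range(5):
        e=abs(np.hypot(*(w-cc).T)-170)<6; cc,r=fitc(w[e])
    print(n,"tray",cc,r,e.sum(),len(w))
    # grey / white blobs
    g=cv2.inRange(h,(0,0,100),(179,60,255))*k
    N,L,S,C=cv2.connectedComponentsWithStats(g)
    for i in range(1,N):
        if S[i,4]>20: print(S[i],C[i],[plane(n,C[i],z).round() for z in(114,184,109,124)])
a=cv2.imread("pics/top0.png")[150:285,220:350];b=cv2.imread("pics/scene0.png")[155:285,210:345]
cv2.imwrite("pics/c.png",np.hstack([cv2.resize(x,(400,400),interpolation=2) for x in(a,b)]))
E
```

```text
top tray [569.60668538 -52.27322748] 168.97869375092512 313 313
[292 165  11  16 129] [296.78294574 172.4496124 ] [array([682., -97.]), array([662., -92.]), array([683., -98.]), array([679., -97.])]
[238 196  25  25 478] [249.79497908 207.4832636 ] [array([587.,  48.]), array([571.,  47.]), array([588.,  48.]), array([584.,  48.])]
[307 218  20  21 340] [316.61176471 227.86764706] [array([ 512., -140.]), array([ 500., -132.]), array([ 513., -140.]), array([ 510., -139.])]
[262 228  28  32 671] [275.29806259 243.37406855] [array([476., -18.]), array([466., -16.]), array([477., -18.]), array([475., -17.])]
[305 234  17   9  28] [311.28571429 239.67857143] [array([ 479., -121.]), array([ 468., -115.]), array([ 480., -122.]), array([ 477., -120.])]
scene tray [574.00235277 -51.19546516] 170.38236875666087 169 342
[ 287  165   38   78 1801] [304.46640755 203.10049972] [array([517.,   6.]), array([568.,  42.]), array([513.,   3.]), array([524.,  11.])]
[254 174  21  17 290] [264.58965517 182.00344828] [array([ 524., -134.]), array([574., -86.]), array([ 520., -137.]), array([ 531., -127.])]
[255 192  22  12 114] [265.81578947 199.24561404] [array([573., -87.]), array([619., -43.]), array([569., -90.]), array([579., -80.])]
[227 220  13  25 240] [233.62083333 231.65416667] [array([711., -78.]), array([746., -35.]), array([709., -81.]), array([716., -72.])]
[288 247  24   8  47] [298.46808511 251.78723404] [array([656.,  92.]), array([695., 121.]), array([653.,  90.]), array([661.,  96.])]
```

View pics/c.png

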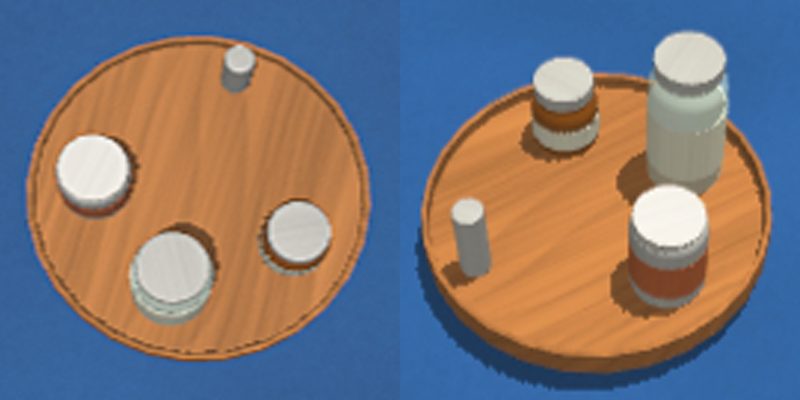

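The crop shows the post top at (239,57) in the top half and (468,211) in the scene half. The tall lid is at (172,268) in the top half and (690,60) in the scene half. I'll triangulate both.

```bash
python3 - <<'E'
from h import *
def tri(a,b):
    (o,d),(p,e)=ray("top",a),ray("scene",b); s=np.linalg.lstsq(np.c_[d,-e],p-o,rcond=None)[0]
    return (o+d*s[0]+p+e*s[1])/2, np.linalg.norm(o+d*s[0]-p-e*s[1])
T=lambda x,y:(220+x*130/400,150+y*135/400); S=lambda x,y:(210+(x-400)*135/400,155+y*130/400)
c=np.array([571.5,-51.8])
for nm,t,s,z in(("post",T(239,57),S(468,211),114),("tall",T(172,268),S(690,60),184),("can?",T(92,170),S(670,215),124),("low?",T(299,231),S(563,82),109),
  ):
    X,e=tri(t,s);q=[plane("top",t,z),plane("scene",s,z)]
    for v in q+[X[:2]]: d=v-c; print(nm,v.round(1),np.hypot(*d).round(1),np.degrees(np.arctan2(d[1],d[0])).round(1))
    print(X.round(1),e)
# oil/carton rough base
print(plane("top",(398,200),0),plane("top",(412,182),210),plane("top",(120,190),190),plane("scene",(182,185),0))
E
```

```text
post [ 691.6 -100.9] 129.7 -22.2
post [692.8 -97.8] 129.8 -20.8
post [ 691.8 -100.4] 129.8 -22.0
[ 691.8 -100.4  111.3] 1.7905223010779607
tall [473.6 -17.9] 103.6 160.9
tall [479.8 -13.4] 99.4 157.3
tall [474.4 -17.7] 102.9 160.7
[474.4 -17.7 177.4] 0.9276362911315787
can? [584.7  47.6] 100.3 82.4
can? [589.9  50. ] 103.5 79.8
can? [586.1  47.6] 100.4 81.6
[586.1  47.6 118.3] 0.38987567101500853
low? [ 512.5 -142.1] 107.9 -123.2
low? [ 518.4 -136.9] 100.3 -122.0
low? [ 513.4 -142.4] 107.6 -122.7
[ 513.4 -142.4  101.7] 1.1759711642182529
[ 601.13162501 -418.4173655 ] [ 603.36837446 -405.32062318] [647.06610913 405.32425086] [ 621.69351958 -413.46653127]
```

Call:
servo_tool --rows '[{"grip": -1, "linear": [0, 0, 0], "dr": [0, 0, -0.95]}, {"grip": -1, "linear": [0, 0, 0], "dr": [0, 0, -0.95]}, {"grip": -1, "linear": [0, 0, 0], "dr": [0, 0, -0.95]}, {"grip": -1, "linear": [0, 0, 0], "dr": [0, 0, -0.96]}, {"grip": -1, "linear": [0, 0, 0], "dr": [0, 0, 0]}]' --newtons 10

```text
clock: 0.72
tool_pos: [202.5, 643.6, 244.9]
tcp_rot: [179.9, 0.0, -0.0]
wrist_force: [-0.3, 0.4, 0.1]
opening: 43.3
gripper_force: 0.0
```

Call:
servo_tool --rows '[{"grip": -1, "linear": [0.3, 0.5, 0], "dr": [0, 0, 0]}, {"grip": -1, "linear": [0.51, 0.84, 0], "dr": [0, 0, 0]}, {"grip": -1, "linear": [0.51, 0.84, 0], "dr": [0, 0, 0]}, {"grip": -1, "linear": [0.51, 0.84, 0], "dr": [0, 0, 0]}, {"grip": -1, "linear": [0.51, 0.84, 0], "dr": [0, 0, 0]}, {"grip": -1, "linear": [0.51, 0.84, 0], "dr": [0, 0, 0]}, {"grip": -1, "linear": [0.51, 0.84, 0], "dr": [0, 0, 0]}, {"grip": -1, "linear": [0.51, 0.84, 0], "dr": [0, 0, 0]}, {"grip": -1, "linear": [0.51, 0.84, 0], "dr": [0, 0, 0]}, {"grip": -1, "linear": [0.51, 0.84, 0], "dr": [0, 0, 0]}, {"grip": -1, "linear": [0.51, 0.84, 0], "dr": [0, 0, 0]}, {"grip": -1, "linear": [0.51, 0.84, 0], "dr": [0, 0, 0]}]'

```text
clock: 2.22
tool_pos: [439.2, 252.2, 245.5]
tcp_rot: [-180.0, -0.0, -0.1]
wrist_force: [0.8, 1.0, -0.5]
opening: 0.5
gripper_force: 0.0
```

Call:
servo_tool --rows '[{"grip": -1, "linear": [0.55, 0.9, 0], "dr": [0, 0, 0]}, {"grip": -1, "linear": [0.55, 0.9, 0], "dr": [0, 0, 0]}, {"grip": -1, "linear": [0.55, 0.9, 0], "dr": [0, 0, 0]}, {"grip": -1, "linear": [0.55, 0.9, 0], "dr": [0, 0, 0]}, {"grip": -1, "linear": [0.55, 0.9, 0], "dr": [0, 0, 0]}, {"grip": -1, "linear": [0.55, 0.9, 0], "dr": [0, 0, 0]}, {"grip": -1, "linear": [0.55, 0.9, 0], "dr": [0, 0, 0]}, {"grip": -1, "linear": [0.55, 0.9, 0], "dr": [0, 0, 0]}, {"grip": -1, "linear": [0.55, 0.9, 0], "dr": [0, 0, 0]}, {"grip": -1, "linear": [0.55, 0.9, 0], "dr": [0, 0, 0]}, {"grip": -1, "linear": [0.55, 0.9, 0], "dr": [0, 0, 0]}, {"grip": -1, "linear": [0.35, 0.58, 0], "dr": [0, 0, 0]}]'

```text
clock: 3.72
tool_pos: [694.8, -167.3, 244.9]
tcp_rot: [180.0, 0.0, -0.2]
wrist_force: [0.6, 0.1, -0.3]
opening: 0.2
gripper_force: 0.0
```

Call:
servo_tool --rows '[{"grip": -1, "linear": [0, 0, 0.8], "dr": [0, 0, 0]}, {"grip": -1, "linear": [0, 0, 0.8], "dr": [0, 0, 0]}, {"grip": -1, "linear": [0, 0, 0.8], "dr": [0, 0, 0]}, {"grip": -1, "linear": [0, 0, 0.8], "dr": [0, 0, 0]}, {"grip": -1, "linear": [0, 0, 0.5], "dr": [0, 0, 0]}, {"grip": -1, "linear": [0, 0, 0], "dr": [0, 0, 0]}]'

```text
clock: 4.47
tool_pos: [693.8, -165.2, 95.9]
tcp_rot: [-180.0, 0.2, -0.1]
wrist_force: [-0.3, 0.1, 1.1]
opening: 0.5
gripper_force: 0.0
```

```bash
python3 - <<'E'
from h import *
a=bot.read_camera("top")[140:300,210:370,::-1];b=bot.read_camera("scene")[150:290,190:350,::-1]
print(bot.state()["clock"])
cv2.imwrite("pics/d.png",np.hstack([cv2.resize(x,(400,400),interpolation=2) for x in(a,b)]))
E
```

```text
4.575
```

View pics/d.png

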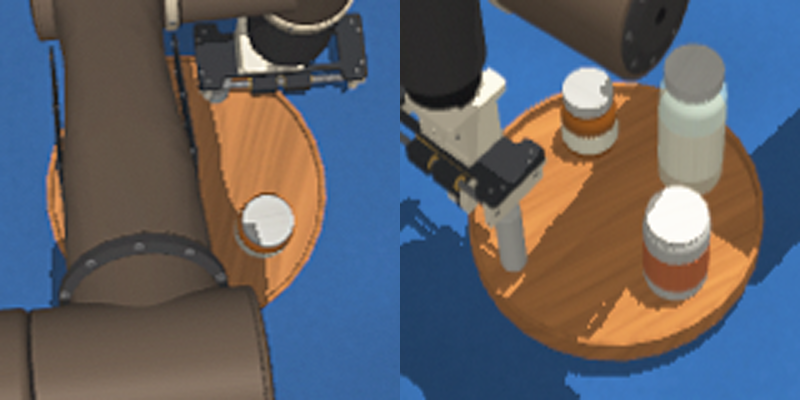

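The fingers hang in the air just behind the post on its −y side, at (510,235) in the scene half, clear of all the goods. The scene camera still sees the tray well. Now I push.

Call:
servo_tool --rows '[{"grip": -1, "linear": [0, -0.2, 0], "dr": [0, 0, 0]}, {"grip": -1, "linear": [0, -0.2, 0], "dr": [0, 0, 0]}, {"grip": -1, "linear": [0, -0.2, 0], "dr": [0, 0, 0]}, {"grip": -1, "linear": [0, -0.12, 0], "dr": [0, 0, 0]}, {"grip": -1, "linear": [0, -0.16, 0], "dr": [0, 0, 0]}, {"grip": -1, "linear": [0, -0.22, 0], "dr": [0, 0, 0]}, {"grip": -1, "linear": [0, -0.28, 0], "dr": [0, 0, 0]}, {"grip": -1, "linear": [0, -0.34, 0], "dr": [0, 0, 0]}, {"grip": -1, "linear": [0, -0.4, 0], "dr": [0, 0, 0]}, {"grip": -1, "linear": [0, -0.4, 0], "dr": [0, 0, 0]}, {"grip": -1, "linear": [0, -0.4, 0], "dr": [0, 0, 0]}, {"grip": -1, "linear": [0, 0, 0], "dr": [0, 0, 0]}]'

```text
clock: 6.08
tool_pos: [695.0, -46.4, 97.4]
tcp_rot: [-180.0, -0.0, 0.1]
wrist_force: [-0.5, 0.4, -0.5]
opening: 0.3
gripper_force: 0.0
```

Call:
servo_tool --rows '[{"grip": -1, "linear": [0, 0, -0.95], "dr": [0, 0, 0]}, {"grip": -1, "linear": [0, 0, -0.95], "dr": [0, 0, 0]}, {"grip": -1, "linear": [0, 0, -0.95], "dr": [0, 0, 0]}, {"grip": -1, "linear": [0, 0, -0.95], "dr": [0, 0, 0]}]'

```text
clock: 6.58
tool_pos: [694.8, -48.4, 250.7]
tcp_rot: [180.0, 0.0, -0.0]
wrist_force: [0.3, 0.9, 0.2]
opening: 0.7
gripper_force: 0.0
```

```bash
python3 - <<'E'
from h import *
ims=[]
for i in range(2):
    s=bot.state(); ims.append(bot.read_camera("scene")[130:310,170:370,::-1]); print(s["clock"],s["tool_pos"])
    cv2.imwrite(f"pics/s{i}_{s['clock']:.3f}.png",ims[-1])
cv2.imwrite("pics/e.png",np.hstack([cv2.resize(x,(400,360),interpolation=2) for x in ims]))
E
```

```text
6.575 [694.75495527 -48.42854282 250.69554507]
6.625 [696.96535858 -48.75959305 257.05149234]
```

View pics/e.png

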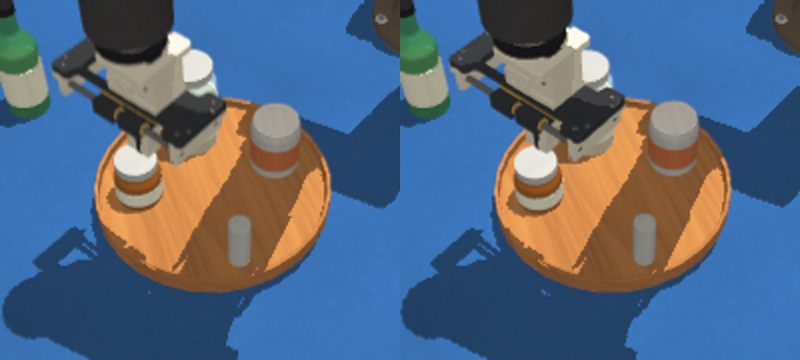

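The post top is at about (240,220) in the left picture and (244,220) in the right, with the tray turning anticlockwise. The goods are all standing. The low jar lid is near (138,160).

```bash
python3 - <<'E'
from h import *
import glob
c=np.array([571.5,-51.8])
for f in sorted(glob.glob("pics/s[01]_*.png")):
    im=cv2.imread(f);h=cv2.cvtColor(im,cv2.COLOR_BGR2HSV)
    g=cv2.inRange(h,(0,0,60),(179,70,255)); N,L,S,C=cv2.connectedComponentsWithStats(g)
    for i in range(1,N):
        x,y,w,hh,a=S[i]
        if a>60 : print(f,S[i],C[i].round(1))
        if abs(C[i][0]-121)<5 and abs(C[i][1]-120)<8:
            t=(170+C[i][0]-0.5, 130+y+5.0) 
            p=plane("scene",t,114)-c; print("POST",np.hypot(*p),np.degrees(np.arctan2(p[1],p[0])), "low", )
E
```

```text
pics/s0_6.575.png [  27   16   85   42 1688] [77.5 37.8]
pics/s0_6.575.png [  0  28  24  26 394] [12.4 43.1]
pics/s0_6.575.png [ 26  35  21  15 132] [35.2 41.5]
pics/s0_6.575.png [125  52  30  24 511] [137.6  63.5]
pics/s0_6.575.png [ 57  55  56  36 708] [79.5 75.1]
pics/s0_6.575.png [ 58  91  24  13 122] [69.8 98.4]
pics/s0_6.575.png [114 108  12  25 262] [119.2 119.9]
POST 133.6564504059093 54.1245019659854 low
pics/s1_6.625.png [  25   13   87   43 1645] [75.4 35.2]
pics/s1_6.625.png [  0  28  24  26 394] [12.4 43.1]
pics/s1_6.625.png [ 25  33  22  14 132] [34.5 39.3]
pics/s1_6.625.png [124  50  26  25 502] [136.5  62.3]
pics/s1_6.625.png [ 57  52  56  41 790] [79.2 74.5]
pics/s1_6.625.png [ 58  92  23  13 122] [ 69.8 100.1]
pics/s1_6.625.png [117 107  11  26 258] [121.9 119.2]
POST 132.6635647454094 57.34395297419502 low
```

```bash
cat > plan.py <<'E'
from h import *
import sys, json
C=np.array([571.5,-51.8]); R=104.
def phase(t,tr,ph,w):           # post phase deg, deceleration model
    d=t-tr; tau=.036/.0006; ws=.0021/.0006
    return ph+np.degrees((w+ws)*tau*(1-np.exp(-d/tau))-ws*d)
def lid(t,m): a=np.radians(phase(t,*m)+181); return C+R*np.array([np.cos(a),np.sin(a)])
def plan(m,pos,n,blend,lead=0.):
    t0=bot.state()["clock"]; pos=np.array(pos,float); st=pos.copy(); out=[]
    for k in range(1,n+1):
        s=min(1,k/blend); s=s*s*(3-2*s); g=(1-s)*st+s*lid(t0+k/8+lead,m)
        d=np.round((g-pos)*[1,-1]/40,2); pos=pos+d*[1,-1]*40; out.append(d.tolist())
    st=bot.state(); print("clock",t0,"meas",st["tool_pos"].round(1),"phase end",phase(t0+n/8,*m).round(1))
    print(json.dumps(out)); print("end cmd",pos.round(2).tolist())
E
python3 -c "
from plan import *
plan((6.6,55.7,1.0),(694.98,-48.1),12,8)"
```

```text
clock 6.675 meas [697.1 -48.6 255.1] phase end 140.7
[[-0.17, 0.11], [-0.42, 0.3], [-0.5, 0.43], [-0.48, 0.51], [-0.36, 0.48], [-0.2, 0.39], [-0.01, 0.22], [0.19, -0.01], [0.26, -0.14], [0.23, -0.17], [0.22, -0.2], [0.19, -0.21]]
end cmd [652.98, -116.5]
```

Call:
servo_tool --rows '[{"grip": -1, "linear": [-0.17, 0.11, 0.1], "dr": [0, 0, 0]}, {"grip": -1, "linear": [-0.42, 0.3, 0], "dr": [0, 0, 0]}, {"grip": -1, "linear": [-0.5, 0.43, 0], "dr": [0, 0, 0]}, {"grip": -1, "linear": [-0.48, 0.51, 0], "dr": [0, 0, 0]}, {"grip": -1, "linear": [-0.36, 0.48, 0], "dr": [0, 0, 0]}, {"grip": -1, "linear": [-0.2, 0.39, 0], "dr": [0, 0, 0]}, {"grip": -1, "linear": [-0.01, 0.22, 0], "dr": [0, 0, 0]}, {"grip": -1, "linear": [0.19, -0.01, 0], "dr": [0, 0, 0]}, {"grip": -1, "linear": [0.26, -0.14, 0], "dr": [0, 0, 0]}, {"grip": -1, "linear": [0.23, -0.17, 0], "dr": [0, 0, 0]}, {"grip": -1, "linear": [0.22, -0.2, 0], "dr": [0, 0, 0]}, {"grip": -1, "linear": [0.19, -0.21, 0], "dr": [0, 0, 0]}]'

```text
clock: 8.18
tool_pos: [653.7, -115.5, 245.2]
tcp_rot: [180.0, 0.0, 0.0]
wrist_force: [-0.1, 0.1, -0.0]
opening: 0.5
gripper_force: 0.0
```

```bash
cat > look.py <<'E'
from plan import *
i=sys.argv[1]
s=bot.state(); im=bot.read_camera("scene")[110:310,170:390,::-1].copy(); print(s["clock"],s["tool_pos"].round(1))
cv2.imwrite(f"pics/k{i}.png",im)
h=cv2.cvtColor(im,cv2.COLOR_BGR2HSV)
g=cv2.inRange(h,(0,0,60),(179,70,255)); N,L,S,Z=cv2.connectedComponentsWithStats(g)
for j in range(1,N):
    x,y,w,hh,a=S[j]
    if 60<a<700:
        o=[]
        for z,dy in((114,5),(109,8),(124,9)):   # as post, low jar, can
            p=plane("scene",(170+Z[j][0],110+y+dy),z)-C; o.append((np.hypot(*p).round(),np.degrees(np.arctan2(p[1],p[0])).round(1)))
        print(S[j],o)
cv2.imwrite(f"pics/K{i}.png",cv2.resize(im,(440,400),interpolation=2))
E
python3 look.py 1
```

```text
8.175 [ 653.7 -115.5  245.2]
[195   0  25  17  96] [(np.float64(535.0), np.float64(178.5)), (np.float64(527.0), np.float64(177.9)), (np.float64(504.0), np.float64(176.5))]
[ 20  35  20  13 122] [(np.float64(336.0), np.float64(-94.2)), (np.float64(330.0), np.float64(-93.2)), (np.float64(311.0), np.float64(-90.9))]
[  0  48  24  26 394] [(np.float64(333.0), np.float64(-81.8)), (np.float64(329.0), np.float64(-80.7)), (np.float64(313.0), np.float64(-78.0))]
[144  82  13  25 242] [(np.float64(125.0), np.float64(142.4)), (np.float64(123.0), np.float64(139.3)), (np.float64(120.0), np.float64(131.3))]
[ 97 118  23  21 388] [(np.float64(97.0), np.float64(43.3)), (np.float64(103.0), np.float64(43.1)), (np.float64(118.0), np.float64(42.8))]
[ 96 140  25  12 124] [(np.float64(166.0), np.float64(42.1)), (np.float64(171.0), np.float64(42.0)), (np.float64(184.0), np.float64(41.9))]
```

View pics/K1.png

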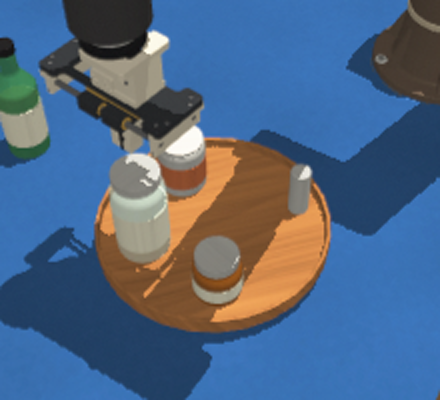

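The tall jar lid is at (135,172) in the crop. The post is at (300,170), at 142 deg against 140.7 predicted, and the low jar agrees. I continue with the updated phase.

```bash
python3 -c "
from plan import *
p=plane('scene',(237.5,196),184);d=p-C;print(p,np.hypot(*d),np.degrees(np.arctan2(d[1],d[0])))
m=(8.175,141.9,0.915);print(lid(8.175,m))
plan(m,(652.98,-116.5),10,3)"
```

```text
[ 655.86594397 -107.21372328] 100.93707559340547 -33.29793921228216
[ 654.4487286  -114.53363073]
clock 8.225 meas [ 654.4 -114.8  245. ] phase end 206.5
[[0.07, -0.1], [0.21, -0.39], [0.19, -0.45], [0.06, -0.28], [0.03, -0.28], [-0.0, -0.28], [-0.03, -0.27], [-0.06, -0.27], [-0.09, -0.25], [-0.11, -0.25]]
end cmd [663.78, -3.7]
```

Call:
servo_tool --rows '[{"grip": -1, "linear": [0.07, -0.1, 0], "dr": [0, 0, 0]}, {"grip": -1, "linear": [0.21, -0.39, 0], "dr": [0, 0, 0]}, {"grip": -1, "linear": [0.19, -0.45, 0], "dr": [0, 0, 0]}, {"grip": -1, "linear": [0.06, -0.28, 0], "dr": [0, 0, 0]}, {"grip": -1, "linear": [0.03, -0.28, 0], "dr": [0, 0, 0]}, {"grip": -1, "linear": [0, -0.28, 0], "dr": [0, 0, 0]}, {"grip": -1, "linear": [-0.03, -0.27, 0], "dr": [0, 0, 0]}, {"grip": -1, "linear": [-0.06, -0.27, 0], "dr": [0, 0, 0]}, {"grip": -1, "linear": [-0.09, -0.25, 0], "dr": [0, 0, 0]}, {"grip": -1, "linear": [-0.11, -0.25, 0], "dr": [0, 0, 0]}]'

```text
clock: 9.48
tool_pos: [663.4, -3.1, 245.4]
tcp_rot: [-180.0, -0.0, -0.0]
wrist_force: [-0.1, 0.6, 0.2]
opening: 0.2
gripper_force: 0.0
```

```bash
python3 look.py 2
```

```text
9.475 [663.4  -3.1 245.4]
[193   4  27  13  87] [(np.float64(517.0), np.float64(177.2)), (np.float64(509.0), np.float64(176.5)), (np.float64(486.0), np.float64(175.0))]
[  0  48  24  26 394] [(np.float64(333.0), np.float64(-81.8)), (np.float64(329.0), np.float64(-80.7)), (np.float64(313.0), np.float64(-78.0))]
[ 50  57  22  15 132] [(np.float64(191.0), np.float64(-94.0)), (np.float64(186.0), np.float64(-92.4)), (np.float64(171.0), np.float64(-88.2))]
[ 56  84  26  27 555] [(np.float64(108.0), np.float64(-63.0)), (np.float64(106.0), np.float64(-59.4)), (np.float64(103.0), np.float64(-50.2))]
[131  98  22  20 352] [(np.float64(102.0), np.float64(112.1)), (np.float64(104.0), np.float64(108.7)), (np.float64(109.0), np.float64(100.5))]
[129 118  24  13 126] [(np.float64(133.0), np.float64(81.9)), (np.float64(137.0), np.float64(80.2)), (np.float64(148.0), np.float64(76.1))]
```

View pics/K2.png

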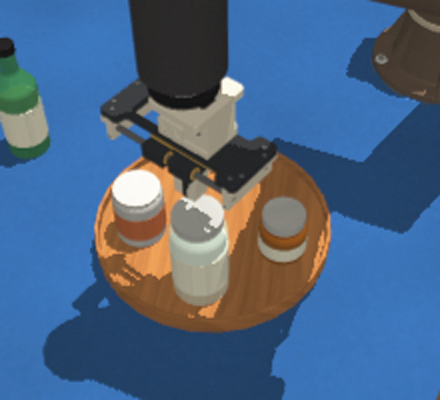

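The tall lid is at about (198,218), right under the fingertips. The can and the low jar both put the post phase at 208.3 deg.

```bash
python3 -c "
from plan import *
p=plane('scene',(269,219),184);d=p-C;print(p,np.hypot(*d),np.degrees(np.arctan2(d[1],d[0])))
m=(9.475,208.3,0.855);print(lid(9.475,m))
plan(m,(663.78,-3.7),12,3)"
```

```text
[663.27659505   5.56558153] 108.2300944445095 32.00772191493076
[662.19520433  -0.90422502]
clock 9.525 meas [663.1  -2.2 245.5] phase end 279.3
[[-0.07, -0.1], [-0.25, -0.34], [-0.31, -0.34], [-0.21, -0.16], [-0.22, -0.14], [-0.24, -0.11], [-0.24, -0.09], [-0.25, -0.06], [-0.25, -0.04], [-0.24, -0.02], [-0.25, 0.01], [-0.24, 0.03]]
end cmd [552.98, 50.7]
```

Call:
servo_tool --rows '[{"grip": -1, "linear": [-0.07, -0.1, 0], "dr": [0, 0, 0]}, {"grip": -1, "linear": [-0.25, -0.34, 0], "dr": [0, 0, 0]}, {"grip": -1, "linear": [-0.31, -0.34, 0], "dr": [0, 0, 0]}, {"grip": -1, "linear": [-0.21, -0.16, 0], "dr": [0, 0, 0]}, {"grip": -1, "linear": [-0.22, -0.14, 0], "dr": [0, 0, 0]}, {"grip": -1, "linear": [-0.24, -0.11, 0], "dr": [0, 0, 0]}, {"grip": -1, "linear": [-0.24, -0.09, 0], "dr": [0, 0, 0]}, {"grip": -1, "linear": [-0.25, -0.06, 0], "dr": [0, 0, 0]}, {"grip": -1, "linear": [-0.25, -0.04, 0], "dr": [0, 0, 0]}, {"grip": -1, "linear": [-0.24, -0.02, 0], "dr": [0, 0, 0]}, {"grip": -1, "linear": [-0.25, 0.01, 0], "dr": [0, 0, 0]}, {"grip": -1, "linear": [-0.24, 0.03, 0], "dr": [0, 0, 0]}]'

```text
clock: 11.02
tool_pos: [552.3, 50.6, 245.4]
tcp_rot: [180.0, 0.0, 0.0]
wrist_force: [0.2, 0.5, 0.5]
opening: 0.4
gripper_force: 0.0
```

```bash
python3 look.py 3
```

```text
11.025 [552.3  50.6 245.4]
[204   0  16  17  81] [(np.float64(538.0), np.float64(178.2)), (np.float64(530.0), np.float64(177.5)), (np.float64(507.0), np.float64(176.1))]
[101  42  22  14 128] [(np.float64(196.0), np.float64(-143.3)), (np.float64(188.0), np.float64(-143.4)), (np.float64(167.0), np.float64(-143.8))]
[  0  48  24  26 395] [(np.float64(333.0), np.float64(-81.8)), (np.float64(329.0), np.float64(-80.7)), (np.float64(313.0), np.float64(-78.0))]
[ 57  75  18  25 238] [(np.float64(123.0), np.float64(-78.5)), (np.float64(120.0), np.float64(-75.5)), (np.float64(111.0), np.float64(-67.8))]
[ 79 111  27  28 602] [(np.float64(82.0), np.float64(13.7)), (np.float64(87.0), np.float64(15.4)), (np.float64(101.0), np.float64(19.5))]
```

View pics/K3.png

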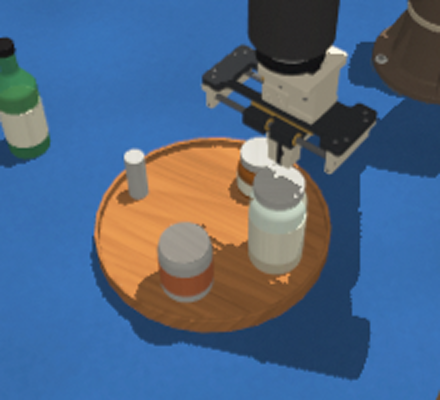

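The tall lid is at (278,188), under the gripper. The post top is at (135,157) and the can is at 19.5 deg, so the phase is about 278.

```bash
python3 -c "
from plan import *
for u,z in(((309,204),184),((237.5,188.5),114)):
  p=plane('scene',u,z);d=p-C;print(p,np.hypot(*d),np.degrees(np.arctan2(d[1],d[0])))
m=(11.025,278.8,0.755);print(lid(11.025,m))
plan(m,(552.98,50.7),12,3)"
```

```text
[562.92998508  52.4838253 ] 104.63537343921499 94.69799377087767
[ 591.90600704 -176.85834598] 126.71225285386511 -80.73261151945107
[553.79821209  50.68242144]
clock 11.075 meas [551.3  50.3 245.5] phase end 341.0
[[-0.08, 0.02], [-0.32, 0.1], [-0.35, 0.14], [-0.2, 0.12], [-0.19, 0.14], [-0.17, 0.14], [-0.16, 0.17], [-0.14, 0.17], [-0.13, 0.18], [-0.11, 0.19], [-0.09, 0.19], [-0.07, 0.2]]
end cmd [472.58, -19.7]
```

Call:
servo_tool --rows '[{"grip": -1, "linear": [-0.08, 0.02, 0], "dr": [0, 0, 0]}, {"grip": -1, "linear": [-0.28, 0.09, 0], "dr": [0, 0, 0]}, {"grip": -1, "linear": [-0.31, 0.12, 0], "dr": [0, 0, 0]}, {"grip": -1, "linear": [-0.2, 0.12, 0], "dr": [0, 0, 0]}, {"grip": -1, "linear": [-0.19, 0.14, 0], "dr": [0, 0, 0]}, {"grip": -1, "linear": [-0.17, 0.14, 0], "dr": [0, 0, 0]}, {"grip": -1, "linear": [-0.16, 0.17, 0], "dr": [0, 0, 0]}, {"grip": -1, "linear": [-0.14, 0.17, 0], "dr": [0, 0, 0]}, {"grip": -1, "linear": [-0.13, 0.18, 0], "dr": [0, 0, 0]}, {"grip": -1, "linear": [-0.11, 0.19, 0], "dr": [0, 0, 0]}, {"grip": -1, "linear": [-0.09, 0.19, 0], "dr": [0, 0, 0]}, {"grip": -1, "linear": [-0.07, 0.2, 0], "dr": [0, 0, 0]}]'

```text
clock: 12.58
tool_pos: [475.6, -19.1, 245.3]
tcp_rot: [180.0, -0.0, 0.0]
wrist_force: [-0.5, -0.1, 0.2]
opening: 0.2
gripper_force: 0.0
```

```bash
python3 look.py 4
```

```text
12.575 [475.6 -19.1 245.3]
[204   0  16  17  82] [(np.float64(539.0), np.float64(178.1)), (np.float64(531.0), np.float64(177.5)), (np.float64(507.0), np.float64(176.1))]
[100  14  20  14 119] [(np.float64(333.0), np.float64(-141.3)), (np.float64(324.0), np.float64(-141.3)), (np.float64(300.0), np.float64(-141.4))]
[  0  48  24  26 394] [(np.float64(333.0), np.float64(-81.8)), (np.float64(329.0), np.float64(-80.7)), (np.float64(313.0), np.float64(-78.0))]
[ 84  64  25  17 297] [(np.float64(106.0), np.float64(-122.5)), (np.float64(99.0), np.float64(-121.2)), (np.float64(81.0), np.float64(-117.5))]
[ 85  82  22  12 119] [(np.float64(41.0), np.float64(-97.5)), (np.float64(36.0), np.float64(-90.1)), (np.float64(27.0), np.float64(-62.7))]
[ 57 110  14  25 247] [(np.float64(130.0), np.float64(-18.4)), (np.float64(134.0), np.float64(-16.2)), (np.float64(141.0), np.float64(-10.5))]
```

View pics/K4.png

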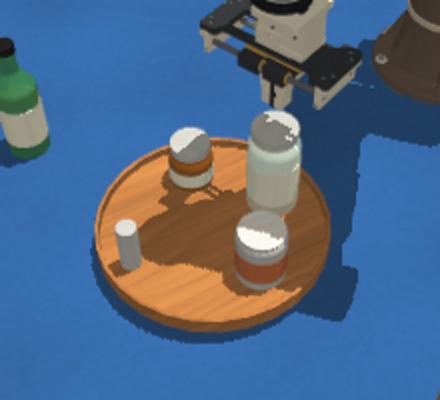

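The tall jar is nearly back at its starting place (lid at (276,130)), with the gripper right over it. The phase is about 340.5 deg, as predicted, and everything is upright.

```bash
python3 -c "
from plan import *
m=(12.575,340.3,0.65);print(lid(12.575,m))
plan(m,(475.78,-18.5),12,3)"
```

```text
[472.99013111 -18.45624898]
clock 12.625 meas [475.2 -19.6 245.4] phase end 393.3
[[-0.04, 0.07], [-0.1, 0.29], [-0.06, 0.33], [-0.01, 0.2], [0.02, 0.19], [0.02, 0.2], [0.04, 0.18], [0.05, 0.19], [0.07, 0.17], [0.07, 0.17], [0.09, 0.16], [0.1, 0.15]]
end cmd [485.78, -110.5]
```

Call:
servo_tool --rows '[{"grip": -1, "linear": [-0.04, 0.07, 0], "dr": [0, 0, 0]}, {"grip": -1, "linear": [-0.1, 0.29, 0], "dr": [0, 0, 0]}, {"grip": -1, "linear": [-0.06, 0.33, 0], "dr": [0, 0, 0]}, {"grip": -1, "linear": [-0.01, 0.2, 0], "dr": [0, 0, 0]}, {"grip": -1, "linear": [0.02, 0.19, 0], "dr": [0, 0, 0]}, {"grip": -1, "linear": [0.02, 0.2, 0], "dr": [0, 0, 0]}, {"grip": -1, "linear": [0.04, 0.18, 0], "dr": [0, 0, 0]}, {"grip": -1, "linear": [0.05, 0.19, 0], "dr": [0, 0, 0]}, {"grip": -1, "linear": [0.07, 0.17, 0], "dr": [0, 0, 0]}, {"grip": -1, "linear": [0.07, 0.17, 0], "dr": [0, 0, 0]}, {"grip": -1, "linear": [0.09, 0.16, 0], "dr": [0, 0, 0]}, {"grip": -1, "linear": [0.1, 0.15, 0], "dr": [0, 0, 0]}]'

```text
clock: 14.12
tool_pos: [486.1, -111.0, 245.3]
tcp_rot: [180.0, 0.0, -0.0]
wrist_force: [0.4, 0.1, -0.3]
opening: 0.5
gripper_force: 0.0
```

```bash
python3 look.py 5
```

```text
14.125 [ 486.1 -111.   245.3]
[ 86   0  60  19 603] [(np.float64(410.0), np.float64(-145.3)), (np.float64(400.0), np.float64(-145.4)), (np.float64(375.0), np.float64(-145.7))]
[204   0  16  17  81] [(np.float64(539.0), np.float64(178.1)), (np.float64(531.0), np.float64(177.4)), (np.float64(507.0), np.float64(176.1))]
[ 70   2  18  13 116] [(np.float64(412.0), np.float64(-126.8)), (np.float64(402.0), np.float64(-126.5)), (np.float64(377.0), np.float64(-125.9))]
[106  17  41  25 318] [(np.float64(322.0), np.float64(-150.5)), (np.float64(312.0), np.float64(-150.8)), (np.float64(289.0), np.float64(-151.5))]
[  0  48  24  26 394] [(np.float64(333.0), np.float64(-81.8)), (np.float64(329.0), np.float64(-80.7)), (np.float64(313.0), np.float64(-78.0))]
[ 61  74  21  24 322] [(np.float64(117.0), np.float64(-82.3)), (np.float64(114.0), np.float64(-79.2)), (np.float64(104.0), np.float64(-71.2))]
[130  83  26  25 540] [(np.float64(105.0), np.float64(142.8)), (np.float64(104.0), np.float64(139.2)), (np.float64(101.0), np.float64(129.7))]
[ 61  98  23  13 123] [(np.float64(93.0), np.float64(-33.0)), (np.float64(95.0), np.float64(-29.4)), (np.float64(100.0), np.float64(-20.4))]
[ 92 128  12  27 259] [(np.float64(130.0), np.float64(30.4)), (np.float64(136.0), np.float64(30.8)), (np.float64(149.0), np.float64(31.9))]
```

```bash
python3 -c "
from plan import *
m=(14.125,390,0.50);print(lid(14.125,m))
plan(m,(485.78,-110.5),12,3)"
```

```text
[ 482.35460073 -105.36395979]
clock 14.175 meas [ 486.5 -111.3  245.3] phase end 429.9
[[0.01, 0.02], [0.09, 0.12], [0.14, 0.16], [0.1, 0.11], [0.11, 0.1], [0.12, 0.09], [0.11, 0.08], [0.12, 0.08], [0.12, 0.07], [0.13, 0.06], [0.12, 0.05], [0.12, 0.05]]
end cmd [537.38, -150.1]
```

Call:
servo_tool --rows '[{"grip": -1, "linear": [0.01, 0.02, 0], "dr": [0, 0, 0]}, {"grip": -1, "linear": [0.09, 0.12, 0], "dr": [0, 0, 0]}, {"grip": -1, "linear": [0.14, 0.16, 0], "dr": [0, 0, 0]}, {"grip": -1, "linear": [0.1, 0.11, 0], "dr": [0, 0, 0]}, {"grip": -1, "linear": [0.11, 0.1, 0], "dr": [0, 0, 0]}, {"grip": -1, "linear": [0.12, 0.09, 0], "dr": [0, 0, 0]}, {"grip": -1, "linear": [0.11, 0.08, 0], "dr": [0, 0, 0]}, {"grip": -1, "linear": [0.12, 0.08, 0], "dr": [0, 0, 0]}, {"grip": -1, "linear": [0.12, 0.07, 0], "dr": [0, 0, 0]}, {"grip": -1, "linear": [0.13, 0.06, 0], "dr": [0, 0, 0]}, {"grip": -1, "linear": [0.12, 0.05, 0], "dr": [0, 0, 0]}, {"grip": -1, "linear": [0.12, 0.05, 0], "dr": [0, 0, 0]}]'

```text
clock: 15.68
tool_pos: [537.7, -150.2, 245.3]
tcp_rot: [-180.0, 0.0, 0.0]
wrist_force: [-0.3, -1.2, -0.4]
opening: 0.5
gripper_force: 0.0
```

```bash
python3 look.py 6
```

```text
15.675 [ 537.7 -150.2  245.3]
[204   0  16  17  83] [(np.float64(539.0), np.float64(178.1)), (np.float64(531.0), np.float64(177.5)), (np.float64(507.0), np.float64(176.1))]
[ 45   6  18  13 116] [(np.float64(420.0), np.float64(-115.1)), (np.float64(411.0), np.float64(-114.5)), (np.float64(387.0), np.float64(-113.4))]
[ 82  20  40  26 341] [(np.float64(303.0), np.float64(-135.9)), (np.float64(294.0), np.float64(-135.8)), (np.float64(271.0), np.float64(-135.6))]
[  0  48  24  26 394] [(np.float64(333.0), np.float64(-81.8)), (np.float64(329.0), np.float64(-80.7)), (np.float64(313.0), np.float64(-78.0))]
[119  65  25  25 492] [(np.float64(120.0), np.float64(-177.7)), (np.float64(114.0), np.float64(-179.8)), (np.float64(99.0), np.float64(173.8))]
[ 59 100  22  20 356] [(np.float64(103.0), np.float64(-30.8)), (np.float64(106.0), np.float64(-27.5)), (np.float64(111.0), np.float64(-19.5))]
[ 59 120  25  12 122] [(np.float64(134.0), np.float64(-0.7)), (np.float64(139.0), np.float64(0.9)), (np.float64(149.0), np.float64(5.0))]
[127 122  12  26 253] [(np.float64(131.0), np.float64(71.8)), (np.float64(136.0), np.float64(70.4)), (np.float64(148.0), np.float64(67.3))]
```

View pics/K6.png

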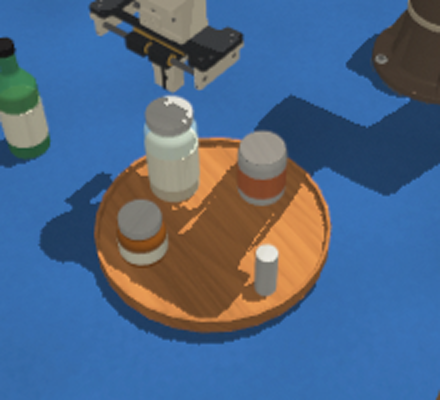

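The gripper is still centred over the tall lid (170,115), the post is at 71.8 deg against 69.9 predicted, and all three goods are standing. That makes over 7 s of tracking, so I retreat upward and wait for the tray to run out.

Call:
servo_tool --rows '[{"grip": -1, "linear": [0, 0, -0.5], "dr": [0, 0, 0]}, {"grip": -1, "linear": [0, 0, -0.6], "dr": [0, 0, 0]}, {"grip": -1, "linear": [0, 0, -0.6], "dr": [0, 0, 0]}, {"grip": -1, "linear": [0, 0, -0.3], "dr": [0, 0, 0]}, {"grip": -1, "linear": [0, 0, 0], "dr": [0, 0, 0]}, {"grip": -1, "linear": [0, 0, 0], "dr": [0, 0, 0]}, {"grip": -1, "linear": [0, 0, 0], "dr": [0, 0, 0]}, {"grip": -1, "linear": [0, 0, 0], "dr": [0, 0, 0]}, {"grip": -1, "linear": [0, 0, 0], "dr": [0, 0, 0]}, {"grip": -1, "linear": [0, 0, 0], "dr": [0, 0, 0]}, {"grip": -1, "linear": [0, 0, 0], "dr": [0, 0, 0]}, {"grip": -1, "linear": [0, 0, 0], "dr": [0, 0, 0]}]'

```text
clock: 17.23
tool_pos: [537.4, -150.1, 325.4]
tcp_rot: [-180.0, 0.0, 0.0]
wrist_force: [0.6, 0.4, -1.3]
opening: 0.3
gripper_force: 0.0
```

```bash
python3 - <<'E'
from h import *
prev=None
for i in range(150):
    im=bot.read_camera("scene")[110:310,170:390].astype(int)
    if i%20==0:
        if prev is not None:
            d=(abs(im-prev).max(2)>25).sum(); print(round(bot.state()["clock"],2),d)
            if d<3: break
        prev=im
cv2.imwrite("pics/end.png",cv2.resize(im[:,:,::-1].astype(np.uint8),(440,400)))
E
```

```text
18.27 3296
19.27 2949
20.27 2486
21.27 2007
22.27 1439
23.27 666
24.27 8
```

Call:
servo_tool --rows '[{"grip": -1, "linear": [0, 0, 0], "dr": [0, 0, 0]}, {"grip": -1, "linear": [0, 0, 0], "dr": [0, 0, 0]}, {"grip": -1, "linear": [0, 0, 0], "dr": [0, 0, 0]}, {"grip": -1, "linear": [0, 0, 0], "dr": [0, 0, 0]}, {"grip": -1, "linear": [0, 0, 0], "dr": [0, 0, 0]}, {"grip": -1, "linear": [0, 0, 0], "dr": [0, 0, 0]}, {"grip": -1, "linear": [0, 0, 0], "dr": [0, 0, 0]}, {"grip": -1, "linear": [0, 0, 0], "dr": [0, 0, 0]}]'

```text
clock: 25.72
tool_pos: [537.4, -150.1, 325.3]
tcp_rot: [-180.0, 0.0, 0.0]
wrist_force: [-0.5, 0.2, -0.8]
opening: 0.6
gripper_force: 0.0
```

```bash
python3 - <<'E'
from h import *
f=lambda:bot.read_camera("scene")[110:310,170:390].astype(int)
a=f()
for i in range(8):b=f()
d=(abs(a-b).max(2)>25).sum(); print(d,bot.state()["clock"])
if d<3: print(bot.hand_in())
E
```

```text
0 26.175
the job is handed in; nothing more can be done
None
```

I handed the job in at 26.2 s (no verdict came back): the tray coasted untouched at about 1 rad/s, I followed the tall jar's lid for over 7 s, an estimated 10 mm or so off centre and about 60 mm above it, and the tray came to rest; all three goods were upright at my last look, at 15.7 s.

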